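# Feed kindling through the oven's fuel hatch

## Robot

A 6-joint arm with a two-finger parallel gripper is mounted at the origin on the work surface. World frame = base frame: x ahead of the robot, y to its left, z up, the work surface at z = 0. Lengths are in m, angles in rad, forces in N, time in s.
With the tool pointing down it reaches from about 0.15 to 0.775 m from the base axis. Payload 6.1 kg.
Tool frame: the origin (TCP) lies midway between the tips of the shut fingers; the grasp point (between the pads) lies 19 mm behind it; z points along the fingers, y is the direction in which the jaws open and shut (so a half turn about z gives the same grasp; the last joint's range is limited). The gripper opens to 85 mm and grips with 20 to 120 N. Pads are 22 mm wide; open, the fingers measure 114 mm over their backs; the gripper's body (76 mm by 85 mm) begins 54 mm behind the grasp point. The pads swing forward as they close: fully open they stand 13 mm farther back than shut.
Start: joints at [1.189, 0.126, -0.04, 1.405, 0, 1.571], TCP at [0.196, 0.487, 0.231] pointing down, gripper open.
Joint ranges: [-2.72, 2.72], [-0.95, 1.95], [-1.27, 1.35], [-1.78, 2.02], [-1.46, 1.47], [-3.14, 3.14]. Speed limits (rad/s): [2.39, 2.39, 3.01, 3.14, 3.14, 3.14].

## Interface

Orientations are given as a unit quaternion [w, x, y, z].
In Python, from cell import bot gives the robot as it stands. The module is installed in compiled form; this text tells all that it offers.
- The arm moves only by the tool servo_tool, never from a script. Its argument "commands" is text: rows parted by semicolons, each of 7 numbers parted by spaces: the shift along the tool's x, y, z as a fraction of full scale, then the turn, a rotation vector about the tool's x, y, z as a fraction of full scale, then the gripper command: -1 is shut, 1 is fully open, values between are in proportion. A call has exactly 8 rows; each row shifts and turns the commanded pose from where the row before left it, along the tool's axes as they then stand; what a row does not reach is not made up. Full scale, the value 1, is 20 mm for a shift and 5 degrees for a turn. A row lasts 1/10 s, in which the tool goes at most 50 mm and 8.59 degrees, less where a joint would pass 70% of its speed; a pose out of reach is approached as far as the arm can. A call with a number of a shift or a turn outside -1 to 1 is refused whole. A call with a gripper value outside its range is refused whole. The fingers move at their own pace and stop on an object; the grip force is fixed at half the most. Time passes only in rows, so rows that do not move let the fingers close, or fill a call up. It gives the time, the measured TCP pose, the force and the opening at its end, in the units of the state.
- bot.state(): the state, without advancing time (a new reading comes with each control period).
- bot.snapshot(name): name is "scene" or "top" or "wrist"; returns (picture, depth): 480x640x3 uint8, blue, green, red; 480x640 float32, m along the optical axis (not along the pixel's ray), 0 where there is no reading.
- bot.camera_info(name): a dict with "fx", "fy", "cx", "cy" (pixels), "cam_to_world" (4x4, takes a point from camera to world coordinates); the wrist camera has in their place "tool_from_camera" (4x4, takes a point from camera to tool coordinates, whose origin is the TCP and whose axes are the flange's). Camera axes: x right, y up, looking along -z (the intrinsics and any distortion apply to the point x, -y, -z); pixel columns grow to the right and rows downward; lengths in m; the calibration is good to about 2 mm. The wrist camera is an equidistant fisheye: a pixel r from the principal point sees the ray r / f radians off the axis. A picture is of the moment at which its call begins: read the wrist's pose just before it. camera_info takes no time and is no camera call.
- bot.finish_job(): hands the job in, once; it reports no verdict.
Trained networks look in the newest picture that a camera, given by its name, has taken for a name from the list of things; names that differ only in an ending like _2 or _b are one class to them, and where a whole thing is asked for, a point or a joint stands for the part that bears it (a point fixed in the world has none). Each returns a list of dicts, best first, with "conf" (0 to 1); they miss things now and then, are a little off and sometimes report something else, mostly with a low value. They report only what shows in the picture. A call takes as long as a camera call. They do not tell look-alikes from the thing itself.
- bot.silhouettes(target, camera): "pixels" (480x640 bool, what is visible of it) and "rect" ([left, top, width, height] in pixels, round what is visible of it).
The state is a dict: "time_s": time; "qpos": joint angles; "dq": joint speeds; "joint_torque": joint torques, N m; "position": TCP position; "ee_rot": TCP orientation; "force": force on the tool from outside, world axes, zero at the start; "moment": the same for the moment, N m; "opening": finger opening in m.
Only numpy, scipy, OpenCV 4.12 (cv2) and the standard library are available. Lean on these libraries where they do the work, as an engineer would, in place of code of your own. Each camera call takes 0.05 s, during which the arm holds its last target.

## Task

Feed the oven: pick up the kindling tray, turn it in line with the open fuel slot at the end of the oven and tip all five sticks through the slot into the firebox. Then set the empty tray down upright on the concrete slab without dropping it, and shut the hatch. Leave the jar, pitcher and plates where they are.

Things in the scene. Friction and masses are not known exactly. Their poses are not given: they have to be found in the camera images.
- oven: fixed low steel wood-fired oven; origin on the slab under the middle of the fuel slot; x along the slot, y from the slot to the baking chamber, z up. Firebox: steel box 236 (x) by 124 (y) mm, flat top at z = 200 mm, hollow down to a grate at 85 mm. Chamber from y = 62 to 480 mm, 340 mm wide, roof at most 203 mm high, with a flue 72 mm across up to 410 mm high at y = 385 mm
- slot (a point): middle of the fuel slot in the firebox's flat top, 200 mm above the slab; the slot is 194 mm long (oven's x) and 54 mm wide (oven's y); axes as the oven's
- hatch (a joint): hinge of the fuel hatch, rad: 0 = shut over the slot, 1.8 = stop, leaning over the chamber. Dark steel flap 212 x 74 x 4 mm; hinge line along the slot at y = +38 mm, 201 mm up (oven's axes). Starts open between 1.35 and 1.7; hinge friction holds it near upright (under 2 N at the handle moves it); pushed below about 1 it drops shut by its own weight
- hatch_handle (a point): middle of the hatch's wooden handle, a round bar 16 mm in diameter and 120 mm long, parallel to the hinge, 64 mm from it and standing 16 mm (its centre) off the outer face (on top when shut, on the chamber side when open)
- tray: loose sheet-steel kindling tray, 0.42 kg empty. Origin under its floor, z up, x along sticks and handle. Floor y = -46 to +21 mm, 3 mm thick; back wall at y = -46 and end walls at x = +-87 mm, 48 mm high; at +y a ramp rises at 20 degrees to the pouring lip. Inside 170 mm long. Tipped lip-down past 35 degrees the sticks roll out over the lip; 45 to 50 degrees empties it
- tray_lip (a point): middle of the tray's pouring lip, at (0, 72, 21) mm in the tray's axes
- tray_grip (a point): middle of the tray's handle grip, at (0, 0, 94) mm in the tray's axes: a flat-sided wooden bar 110 mm long (x), 20 mm thick (y), 24 mm high (z), held by upright strips at the tray's ends
- stick1: round kindling stick of pale wood, 150 mm long, 15 mm in diameter, about 20 g, lying along the tray in the pile of five; origin at its middle, x along its length
- stick2: round kindling stick of pale wood, 150 mm long, 15 mm in diameter, about 20 g, lying along the tray in the pile of five; origin at its middle, x along its length
- stick3: round kindling stick of pale wood, 150 mm long, 15 mm in diameter, about 20 g, lying along the tray in the pile of five; origin at its middle, x along its length
- stick4: round kindling stick of pale wood, 150 mm long, 15 mm in diameter, about 20 g, lying along the tray in the pile of five; origin at its middle, x along its length
- stick5: round kindling stick of pale wood, 150 mm long, 15 mm in diameter, about 20 g, lying along the tray in the pile of five; origin at its middle, x along its length
- jar: white ceramic pickle jar with a blue screw lid, 116 mm across, 144 mm high, loose; origin under its middle. Bystander.
- pitcher: white plastic pitcher, 120 mm across, 205 mm high, handle at its +y, loose; origin under its middle. Bystander.
- plate1: lower of two stacked steel plates, 216 mm across, loose; origin under its middle. Bystander.
- plate2: upper steel plate, as plate1, stack 30 mm high. Bystander.
There are look-alikes about, which are no part of the job. Leave any yellow look-alike of the tray alone.

How it is judged:
By the outcome, as a careful person would: the job done as asked, in the order asked, and still so for the second after the job is handed in, with the robot touching nothing.
It also fails if it takes over 64 s, if anything falls off the work surface, if the arm or the gripper's body presses on something with over 40 N, if the wrist force passes 120 N, or if a joint passes its speed limit or range.

## Working session

There is one attempt and no reset: what is moved stays moved. The work goes in short steps, Python scripts to look and compute and a tool call to move; the robot and the scene stay as the last step left them, time stands still between calls to the robot, and variables do not carry over. Pictures are saved under pics/ and viewed, and the job is handed in when it is done.

Besides the shell and the picture viewer there is one more tool, called by a JSON object that holds its "op" and its "data", one argument or row to a line. servo_tool: Moves the arm, as the interface text tells. Shift numbers are shares of 20 mm and turn numbers shares of 5 degrees, none past 1 either way. Its arguments: {"type":"object","properties":{"commands":{"type":"string"}},"required":["commands"]}

```bash
mkdir -p pics; ls
python3 - <<'E'
from cell import bot
import cv2, numpy as np
np.set_printoptions(precision=4,suppress=True)
print(bot.state())
for n in ("scene","top","wrist"):
    im,d=bot.snapshot(n); cv2.imwrite(f"pics/{n}0.png",im); np.save(f"pics/{n}0.npy",d)
    print(n,bot.camera_info(n), (d>0).mean())
E
```

```text
pics
{'time_s': 0.0, 'qpos': array([ 1.189 ,  0.1264, -0.0406,  1.4054, -0.    ,  1.5708]), 'dq': array([ 0.0016,  0.0003, -0.0005,  0.0002,  0.0026,  0.0013]), 'joint_torque': array([  0.0013, -43.5917,  35.2924,   0.0174,   0.0002,  -0.    ]), 'position': array([0.1955, 0.4868, 0.2305]), 'ee_rot': array([-0.0002,  0.1898,  0.9818, -0.0008]), 'force': array([ 0.0272,  0.9025, -0.2125]), 'moment': array([-0.0157,  0.0081,  0.0118]), 'opening': 0.08563004476434706}
scene {'fx': 597.8774414557668, 'fy': 597.8774414557668, 'cx': 320.35760099377194, 'cy': 227.31748761377665, 'cam_to_world': array([[ 0.3684, -0.6543,  0.6604,  1.37  ],
       [ 0.9294,  0.2755, -0.2455, -0.4033],
       [-0.0213,  0.7043,  0.7096,  1.0511],
       [ 0.    ,  0.    ,  0.    ,  1.    ]])} 0.9958821614583333
top {'fx': 593.0477371094564, 'fy': 593.0477371094564, 'cx': 329.0995937814282, 'cy': 249.97494242357905, 'cam_to_world': array([[ 0.0008,  0.9945, -0.1048,  0.424 ],
       [-0.9999,  0.0023,  0.0143, -0.0745],
       [ 0.0145,  0.1048,  0.9944,  1.4586],
       [ 0.    ,  0.    ,  0.    ,  1.    ]])} 0.9960026041666666
wrist {'fx': 371.64829954431775, 'fy': 371.64829954431775, 'cx': 320.3235004274207, 'cy': 241.32901961745588, 'tool_from_camera': array([[-0.0005,  0.9576,  0.2882,  0.0735],
       [ 1.    ,  0.0008, -0.0009, -0.0004],
       [-0.0011,  0.2882, -0.9576, -0.143 ],
       [ 0.    ,  0.    ,  0.    ,  1.    ]])} 0.9939778645833334
```

View pics/scene0.png

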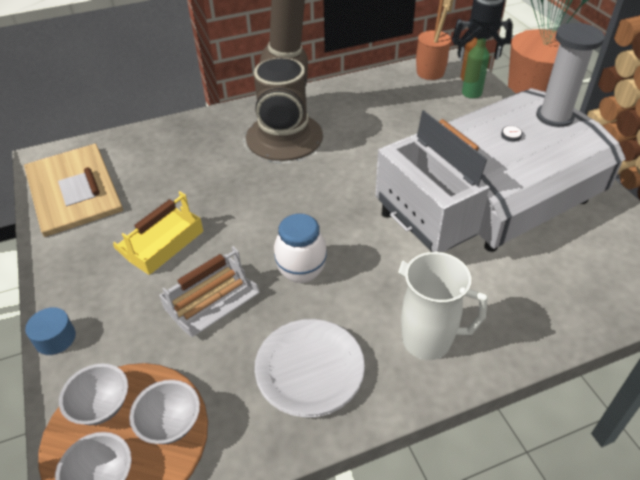

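View pics/top0.png

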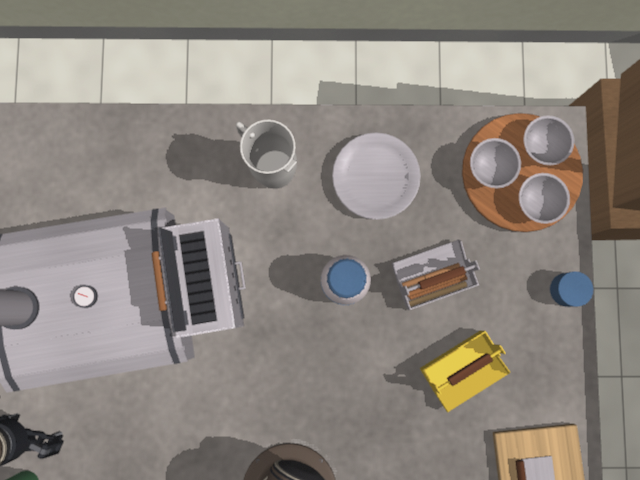

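View pics/wrist0.png

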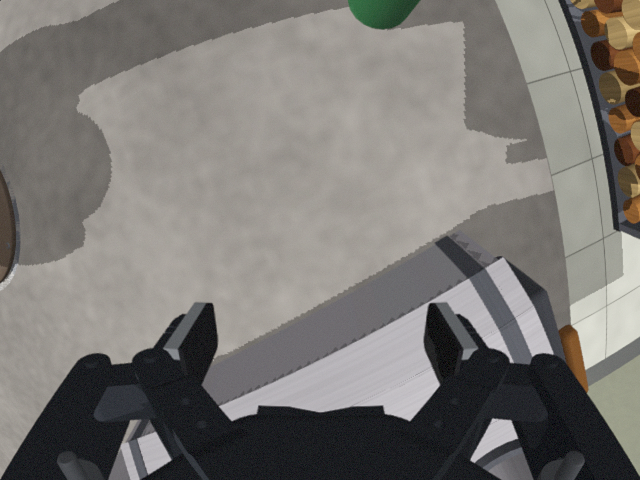

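```bash
cat > h.py <<'E'
from cell import bot
import cv2, numpy as np
from scipy.spatial.transform import Rotation as R
np.set_printoptions(precision=4,suppress=True)
def cloud(n,d,mask=None):
    ci=bot.camera_info(n); v,u=np.nonzero((d>0) if mask is None else (mask&(d>0)))
    z=d[v,u]; p=np.c_[(u-ci['cx'])/ci['fx']*z,-(v-ci['cy'])/ci['fy']*z,-z]
    T=ci['cam_to_world']; return p@T[:3,:3].T+T[:3,3],u,v
def proj(n,P):
    ci=bot.camera_info(n);T=ci['cam_to_world'];p=(np.atleast_2d(P)-T[:3,3])@T[:3,:3]
    return np.c_[ci['cx']+ci['fx']*p[:,0]/-p[:,2], ci['cy']-ci['fy']*p[:,1]/-p[:,2]]
def rot():
    q=bot.state()['ee_rot']; return R.from_quat([q[1],q[2],q[3],q[0]])
E
python3 - <<'E'
from h import *
for n in ("scene","top"):
    im=cv2.imread(f"pics/{n}0.png"); d=np.load(f"pics/{n}0.npy")
    for t in ("tray","oven","hatch_handle","jar","pitcher","plate2","stick1","hatch"):
        for r in bot.silhouettes(t,n):
            P,u,v=cloud(n,d,r['pixels'])
            print(n,t,round(r['conf'],2),r['rect'],np.percentile(P,[2,50,98],axis=0).round(3).tolist())
            np.save(f"pics/m_{n}_{t}_{r['rect'][0]}.npy",r['pixels'])
t=cv2.imread("pics/top0.png")
cv2.imwrite("pics/c1.png",cv2.resize(t[230:320,380:490],None,fx=6,fy=6,interpolation=cv2.INTER_CUBIC))
cv2.imwrite("pics/c2.png",cv2.resize(cv2.imread("pics/scene0.png")[240:340,150:270],None,fx=6,fy=6,interpolation=cv2.INTER_CUBIC))
E
```

```text
scene tray 0.87 [163.4, 246.7, 97.6, 87.4] [[0.437, -0.443, -0.002], [0.522, -0.346, 0.018], [0.591, -0.254, 0.106]]
scene tray 0.58 [112.0, 190.7, 92.0, 87.1] [[0.221, -0.504, -0.002], [0.299, -0.414, 0.018], [0.376, -0.323, 0.105]]
scene oven 0.74 [374.9, 23.3, 245.2, 229.4] [[0.338, 0.114, 0.061], [0.527, 0.361, 0.181], [0.646, 0.629, 0.406]]
scene hatch_handle 0.77 [416.7, 108.5, 65.9, 76.2] [[0.392, 0.212, 0.203], [0.499, 0.234, 0.244], [0.593, 0.258, 0.273]]
scene jar 0.92 [272.9, 215.7, 53.8, 70.1] [[0.466, -0.186, -0.001], [0.534, -0.14, 0.103], [0.558, -0.08, 0.145]]
scene jar 0.59 [183.5, 281.5, 58.0, 39.0] [[0.492, -0.41, 0.007], [0.521, -0.349, 0.014], [0.544, -0.276, 0.02]]
scene jar 0.55 [275.6, 404.0, 66.9, 7.3] [[0.82, -0.296, 0.013], [0.83, -0.286, 0.018], [0.864, -0.179, 0.021]]
scene jar 0.41 [171.6, 266.9, 58.8, 36.9] [[0.444, -0.425, 0.01], [0.472, -0.357, 0.015], [0.497, -0.292, 0.029]]
scene pitcher 0.87 [397.5, 251.2, 89.8, 109.3] [[0.728, -0.014, 0.007], [0.802, 0.041, 0.137], [0.844, 0.109, 0.204]]
scene plate2 0.55 [255.8, 319.8, 108.8, 97.3] [[0.664, -0.30
[... 1777 characters left out ...]
104, 0.208]]
top plate2 0.84 [331.3, 131.9, 91.2, 84.6] [[0.665, -0.308, 0.008], [0.764, -0.213, 0.019], [0.858, -0.114, 0.034]]
top stick1 0.73 [402.2, 262.4, 58.6, 25.7] [[0.49, -0.411, 0.01], [0.515, -0.335, 0.017], [0.545, -0.275, 0.025]]
top stick1 0.59 [409.0, 273.2, 56.7, 23.9] [[0.466, -0.42, 0.018], [0.483, -0.329, 0.03], [0.514, -0.289, 0.103]]
top stick1 0.57 [411.0, 279.8, 58.1, 25.2] [[0.447, -0.428, 0.009], [0.474, -0.366, 0.017], [0.498, -0.295, 0.024]]
top stick1 0.56 [415.1, 277.0, 51.2, 19.1] [[0.467, -0.428, 0.012], [0.496, -0.392, 0.016], [0.509, -0.314, 0.022]]
top hatch 0.57 [150.4, 224.2, 36.3, 109.4] [[0.393, 0.21, 0.204], [0.487, 0.233, 0.258], [0.589, 0.257, 0.276]]
```

View pics/c1.png

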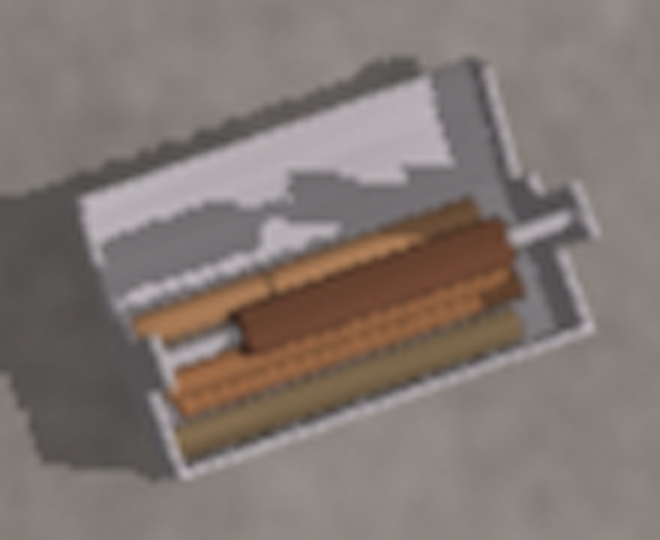

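View pics/c2.png

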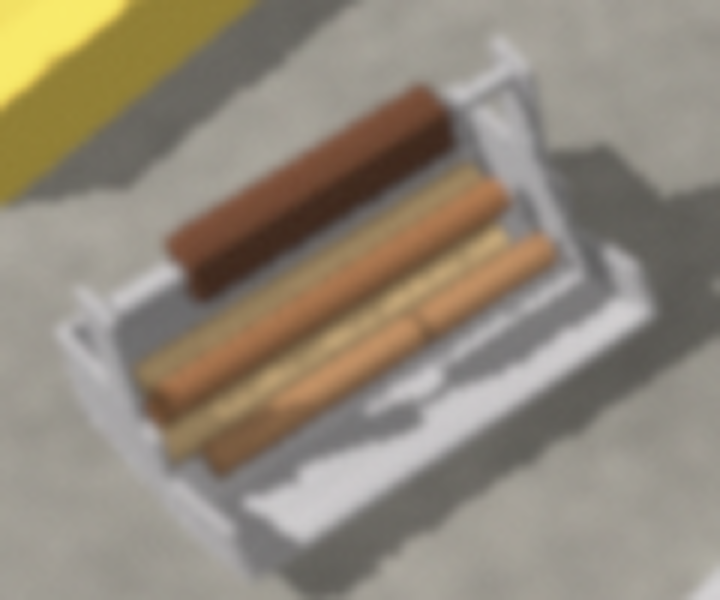

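Run:
```python
from h import *
import glob
for n in ("scene","top"):
    im=cv2.imread(f"pics/{n}0.png"); d=np.load(f"pics/{n}0.npy")
    P,u,v=cloud(n,d,np.ones(d.shape,bool)); c=im[v,u].astype(int)
    hsv=cv2.cvtColor(im,cv2.COLOR_BGR2HSV)[v,u]
    print(n,'slab z',np.median(P[(abs(P[:,0]-.35)<.08)&(abs(P[:,1]+.1)<.08),2]))
    # tray handle top
    s=(abs(P[:,0]-.5)<.12)&(abs(P[:,1]+.35)<.12)&(P[:,2]>.075)
    br=s&(c[:,2]>c[:,0]*1.6)
    for nm,k in(("handle",br),("allhigh",s)):
        Q=P[k]; 
        (cx,cy),wh,a=cv2.minAreaRect(Q[:,:2].astype(np.float32)); 
        m=Q.mean(0); w,V=np.linalg.eigh(np.cov(Q[:,:2].T)); 
        print(n,nm,len(Q),m,'rect',cx,cy,wh,a,'dir',V[:,1],np.percentile(Q[:,2],[5,50,95]))
    # oven top
    s=(P[:,1]>0.07)&(P[:,1]<.27)&(P[:,0]>.3)&(P[:,0]<.7)&(abs(P[:,2]-.2)<.012)
    Q=P[s]; print(n,'top',len(Q),Q.min(0),Q.max(0),np.median(Q[:,2]),cv2.minAreaRect(Q[:,:2].astype(np.float32)))
    # slot: low points inside
    s=(P[:,1]>0.1)&(P[:,1]<.27)&(P[:,0]>.3)&(P[:,0]<.7)&(P[:,2]<.17)&(P[:,2]>.06)
    np.save(f"pics/P_{n}.npy",P)
t=cv2.imread("pics/top0.png")
cv2.imwrite("pics/c3.png",cv2.resize(t[205:345,140:260],None,fx=4,fy=4,interpolation=cv2.INTER_CUBIC))
```

```text
scene slab z -0.001815916807500928
scene handle 542 [ 0.51   -0.3527  0.1009] rect 0.5070440173149109 -0.35209524631500244 (0.021558092907071114, 0.10594875365495682) 19.52275276184082 dir [-0.3345  0.9424] [0.0899 0.1027 0.1072]
scene allhigh 886 [ 0.5092 -0.3528  0.0976] rect 0.5048924088478088 -0.351306289434433 (0.024910567328333855, 0.17825111746788025) 20.00436782836914 dir [-0.332   0.9433] [0.0834 0.0994 0.1069]
scene top 2718 [0.3718 0.1059 0.188 ] [0.6273 0.27   0.2119] 0.19788656677307853 ((0.497518390417099, 0.1871858835220337), (0.24535059928894043, 0.12938673794269562), 10.248393058776855)
top slab z -0.0001818720175025268
top handle 413 [ 0.5047 -0.3512  0.1059] rect 0.5000651478767395 -0.3380323648452759 (0.02013450115919113, 0.1377163678407669) 19.50165367126465 dir [-0.33   0.944] [0.1007 0.106  0.1108]
top allhigh 580 [ 0.5055 -0.3533  0.1033] rect 0.5057216882705688 -0.3539479076862335 (0.02191082201898098, 0.17775782942771912) 19.628541946411133 dir [-0.3362  0.9418] [0.0918 0.1047 0.1106]
top top 3574 [0.3747 0.1048 0.188 ] [0.6258 0.27   0.2119] 0.1996469786467836 ((0.49645376205444336, 0.20394814014434814), (0.23631221055984497, 0.16264180839061737), 9.67827033996582)
```

View pics/c3.png

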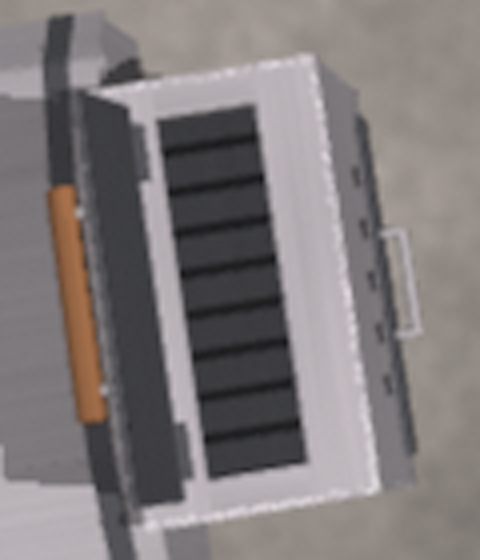

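```bash
cat >> h.py <<'E'
def onplane(n,uv,z):
    ci=bot.camera_info(n);T=ci['cam_to_world'];uv=np.atleast_2d(np.array(uv,float))
    r=np.c_[(uv[:,0]-ci['cx'])/ci['fx'],-(uv[:,1]-ci['cy'])/ci['fy'],-np.ones(len(uv))]@T[:3,:3].T
    return T[:3,3]+r*((z-T[2,3])/r[:,2])[:,None]
E
python3 - <<'E'
from h import *
c=np.array([(160,120),(255,104),(310,462),(210,480)])/4+[140,205]-.4
Q=onplane("top",c,.2); print(Q,Q.mean(0)); 
for i in range(4): e=Q[(i+1)%4]-Q[i]; print(np.hypot(*e[:2]),np.degrees(np.arctan2(e[1],e[0])))
# firebox front edge corners on top plane
f=np.array([(312,55),(375,492)])/4+[140,205]-.4
F=onplane("top",f,.2);print(F,np.hypot(*(F[1]-F[0])[:2]))
s=cv2.imread("pics/scene0.png")
cv2.imwrite("pics/c4.png",cv2.resize(s[90:270,370:500],None,fx=4.4,fy=4.4*0.75,interpolation=cv2.INTER_CUBIC) if 0 else cv2.resize(s[100:250,370:500],None,fx=4,fy=4,interpolation=cv2.INTER_CUBIC))
# hatch handle points
for n in("top","scene"):
    P=np.load(f"pics/P_{n}.npy"); im=cv2.imread(f"pics/{n}0.png"); d=np.load(f"pics/{n}0.npy")
    c=im.reshape(-1,3).astype(int)
    k=(P[:,1]>.19)&(P[:,1]<.3)&(P[:,0]>.37)&(P[:,0]<.62)&(P[:,2]>.2)&(c[:,2]>c[:,0]*1.6)
    Q=P[k];print(n,len(Q),Q.mean(0),Q.min(0),Q.max(0))
E
```

```text
[[0.5889 0.2262 0.2   ]
 [0.5976 0.1759 0.2   ]
 [0.4079 0.1427 0.2   ]
 [0.3985 0.1949 0.2   ]] [0.4982 0.1849 0.2   ]
0.05104770362989302 -80.13181986732576
0.19263707008843975 -170.08060382136986
0.05299791462946058 100.23430149052074
0.19298382960971572 9.340611600898553
[[0.6242 0.1461 0.2   ]
 [0.3922 0.1083 0.2   ]] 0.2349730091867929Traceback (most recent call last):
  File "<stdin>", line 14, in <module>
ValueError: operands could not be broadcast together with shapes (305972,) (307200,)
```

View pics/c4.png

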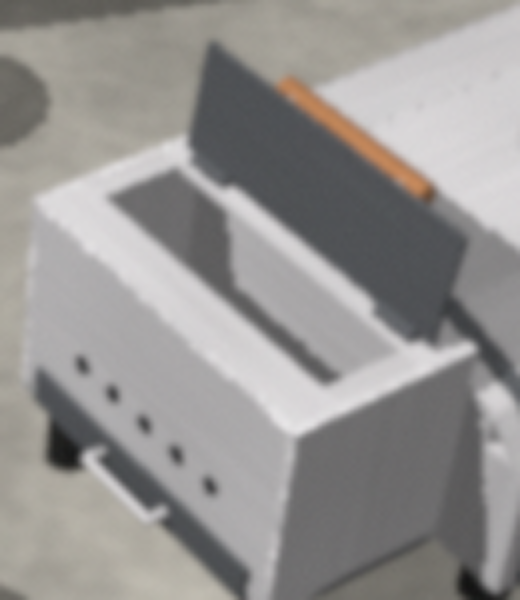

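```bash
cat >> h.py <<'E'
def toolrot(psi,th=0.,ovenx=None):
    """tool-down with tool y at angle psi(deg); then turned about tool x by th deg"""
    p=np.radians(psi); y=np.array([np.cos(p),np.sin(p),0]); z=np.array([0,0,-1.]); x=np.cross(y,z)
    return R.from_matrix(np.c_[x,y,z])*R.from_euler('x',th,degrees=True)
def plan(wps,start=None,dec=2):
    """wps: list of (pos,Rot,nrows,grip); prints rows from commanded start, groups of 8"""
    s=bot.state(); p,r=(s['position'].copy(),rot()) if start is None else start
    rows=[]
    for P,Q,n,g in wps:
        P=np.asarray(P,float); p0=p.copy(); r0=r
        for i in range(n):
            f=(i+1)/n
            pt=p0+(P-p0)*f; rt=r0*R.from_rotvec((r0.inv()*Q).as_rotvec()*f)
            t=np.round(r.inv().apply(pt-p)/.02,dec); w=np.round((r.inv()*rt).as_rotvec()/np.radians(5),dec)
            if abs(t).max()>1 or abs(w).max()>1: print('CLIP',len(rows),t,w)
            t=np.clip(t,-1,1);w=np.clip(w,-1,1)
            rows.append(' '.join(f'{v:g}' for v in np.r_[t,w,g]+0.))
            p=p+r.apply(t*.02); r=r*R.from_rotvec(w*np.radians(5))
    while len(rows)%8: rows.append('0 0 0 0 0 0 %g'%g)
    for i in range(0,len(rows),8): print('; '.join(rows[i:i+8]))
    print('end',p,r.as_matrix()[:,1],r.as_matrix()[:,2])
    return p,r
E
python3 - <<'E'
from h import *
Q=toolrot(19.6); s=rot()
mid=toolrot(58)
plan([((.24,.40,.33),mid,8,1),((.505,-.3526,.22),Q,40,1)])
c=np.array([(180,170),(112,200),(330,382),(402,350)])/4+[370,100]-.4
O=onplane("scene",c,.2);print(O,O.mean(0))
E
```

```text
-0.46 -0.4 -0.62 0 0 0.25 1; -0.47 -0.39 -0.61 0 0 0.26 1; -0.48 -0.39 -0.62 0 0 0.25 1; -0.48 -0.37 -0.62 0 0 0.25 1; -0.5 -0.36 -0.61 0 0 0.26 1; -0.5 -0.35 -0.62 0 0 0.25 1; -0.51 -0.33 -0.62 0 0 0.25 1; -0.52 -0.33 -0.61 0 0 0.25 1
-0.78 -0.62 0.14 0 0 0.19 1; -0.79 -0.61 0.13 0 0 0.19 1; -0.8 -0.6 0.14 0 0 0.2 1; -0.81 -0.58 0.14 0 0 0.19 1; -0.82 -0.57 0.14 0 0 0.19 1; -0.82 -0.56 0.13 0 0 0.19 1; -0.84 -0.54 0.14 0 0 0.19 1; -0.85 -0.52 0.14 0 0 0.2 1
-0.85 -0.52 0.14 0 0 0.19 1; -0.87 -0.49 0.13 0 0 0.19 1; -0.87 -0.49 0.14 0 0 0.19 1; -0.88 -0.47 0.14 0 0 0.2 1; -0.89 -0.45 0.14 0 0 0.19 1; -0.89 -0.44 0.13 0 0 0.19 1; -0.91 -0.43 0.14 0 0 0.19 1; -0.91 -0.41 0.14 0 0 0.19 1
-0.91 -0.39 0.14 0 0 0.2 1; -0.92 -0.38 0.13 0 0 0.19 1; -0.93 -0.36 0.14 0 0 0.19 1; -0.94 -0.35 0.14 0 0 0.19 1; -0.94 -0.33 0.14 0 0 0.19 1; -0.94 -0.32 0.13 0 0 0.2 1; -0.96 -0.29 0.14 0 0 0.19 1; -0.95 -0.29 0.14 0 0 0.19 1
-0.96 -0.27 0.14 0 0 0.19 1; -0.97 -0.25 0.13 0 0 0.2 1; -0.97 -0.23 0.14 0 0 0.19 1; -0.97 -0.22 0.14 0 0 0.19 1; -0.98 -0.21 0.14 0 0 0.19 1; -0.98 -0.18 0.13 0 0 0.19 1; -0.98 -0.17 0.14 0 0 0.2 1; -0.98 -0.16 0.14 0 0 0.19 1
-0.99 -0.13 0.13 0 0 0.19 1; -0.99 -0.12 0.14 0 0 0.19 1; -0.99 -0.11 0.14 0 0 0.19 1; -1 -0.08 0.14 0 0 0.2 1; -0.99 -0.07 0.13 0 0 0.19 1; -1 -0.06 0.14 0 0 0.19 1; -0.99 -0.03 0.14 0 0 0.19 1; -1 -0.02 0.14 0 0 0.19 1
end [ 0.5051 -0.3526  0.2199] [0.9419 0.3359 0.    ] [ 0. -0. -1.]
[[0.4035 0.1959 0.2   ]
 [0.4132 0.147  0.2   ]
 [0.5967 0.182  0.2   ]
 [0.5895 0.2301 0.2   ]] [0.5008 0.1887 0.2   ]
```

{"op": "servo_tool", "data": {
  "commands": "-0.46 -0.4 -0.62 0 0 0.25 1; -0.47 -0.39 -0.61 0 0 0.26 1; -0.48 -0.39 -0.62 0 0 0.25 1; -0.48 -0.37 -0.62 0 0 0.25 1; -0.5 -0.36 -0.61 0 0 0.26 1; -0.5 -0.35 -0.62 0 0 0.25 1; -0.51 -0.33 -0.62 0 0 0.25 1; -0.52 -0.33 -0.61 0 0 0.25 1"
}}

```text
time_s: 1.75
position: [0.2405, 0.399, 0.331]
ee_rot: [0.0, 0.276, 0.961, 0.0]
force: [-0.7, -0.7, 0.0]
opening: 0.0854
```

{"op": "servo_tool", "data": {
  "commands": "-0.78 -0.62 0.14 0 0 0.19 1; -0.79 -0.61 0.13 0 0 0.19 1; -0.8 -0.6 0.14 0 0 0.2 1; -0.81 -0.58 0.14 0 0 0.19 1; -0.82 -0.57 0.14 0 0 0.19 1; -0.82 -0.56 0.13 0 0 0.19 1; -0.84 -0.54 0.14 0 0 0.19 1; -0.85 -0.52 0.14 0 0 0.2 1"
}}

```text
time_s: 2.55
position: [0.2934, 0.2483, 0.3083]
ee_rot: [0.0, 0.34, 0.94, 0.0]
force: [-0.4, 0.1, 0.3]
opening: 0.085
```

{"op": "servo_tool", "data": {
  "commands": "-0.85 -0.52 0.14 0 0 0.19 1; -0.87 -0.49 0.13 0 0 0.19 1; -0.87 -0.49 0.14 0 0 0.19 1; -0.88 -0.47 0.14 0 0 0.2 1; -0.89 -0.45 0.14 0 0 0.19 1; -0.89 -0.44 0.13 0 0 0.19 1; -0.91 -0.43 0.14 0 0 0.19 1; -0.91 -0.41 0.14 0 0 0.19 1"
}}

```text
time_s: 3.35
position: [0.3461, 0.0976, 0.2863]
ee_rot: [0.0, 0.402, 0.916, 0.0]
force: [1.0, 0.3, -0.7]
opening: 0.085
```

{"op": "servo_tool", "data": {
  "commands": "-0.91 -0.39 0.14 0 0 0.2 1; -0.92 -0.38 0.13 0 0 0.19 1; -0.93 -0.36 0.14 0 0 0.19 1; -0.94 -0.35 0.14 0 0 0.19 1; -0.94 -0.33 0.14 0 0 0.19 1; -0.94 -0.32 0.13 0 0 0.2 1; -0.96 -0.29 0.14 0 0 0.19 1; -0.95 -0.29 0.14 0 0 0.19 1"
}}

```text
time_s: 4.15
position: [0.399, -0.0528, 0.2643]
ee_rot: [0.0, 0.463, 0.887, 0.0]
force: [0.4, 0.1, 0.1]
opening: 0.0857
```

{"op": "servo_tool", "data": {
  "commands": "-0.96 -0.27 0.14 0 0 0.19 1; -0.97 -0.25 0.13 0 0 0.2 1; -0.97 -0.23 0.14 0 0 0.19 1; -0.97 -0.22 0.14 0 0 0.19 1; -0.98 -0.21 0.14 0 0 0.19 1; -0.98 -0.18 0.13 0 0 0.19 1; -0.98 -0.17 0.14 0 0 0.2 1; -0.98 -0.16 0.14 0 0 0.19 1"
}}

```text
time_s: 4.95
position: [0.4518, -0.2033, 0.2422]
ee_rot: [-0.0, 0.521, 0.853, 0.0]
force: [-0.2, -0.3, -0.1]
opening: 0.0855
```

{"op": "servo_tool", "data": {
  "commands": "-0.99 -0.13 0.13 0 0 0.19 1; -0.99 -0.12 0.14 0 0 0.19 1; -0.99 -0.11 0.14 0 0 0.19 1; -1 -0.08 0.14 0 0 0.2 1; -0.99 -0.07 0.13 0 0 0.19 1; -1 -0.06 0.14 0 0 0.19 1; -0.99 -0.03 0.14 0 0 0.19 1; -1 -0.02 0.14 0 0 0.19 1"
}}

```text
time_s: 5.75
position: [0.5055, -0.3541, 0.2194]
ee_rot: [-0.0, 0.577, 0.817, 0.0]
force: [0.2, -0.6, -0.4]
opening: 0.0853
```

Very accurate tracking. Check the choice with the wrist camera.

```bash
cat >> h.py <<'E'
def wproj(P,s=None):
    s=s or bot.state(); ci=bot.camera_info("wrist"); q=s['ee_rot']; r=R.from_quat([q[1],q[2],q[3],q[0]])
    t=r.inv().apply(np.atleast_2d(P)-s['position']); T=ci['tool_from_camera']; c=(t-T[:3,3])@T[:3,:3]
    x,y,z=c[:,0],-c[:,1],-c[:,2]; h=np.hypot(x,y); k=np.arctan2(h,z)/np.maximum(h,1e-9)
    return np.c_[ci['cx']+ci['fx']*k*x, ci['cy']+ci['fy']*k*y]
E
python3 - <<'E'
from h import *
s=bot.state(); im,d=bot.snapshot("wrist"); np.save("pics/w1.npy",d)
p=np.radians(19.6); ty=np.array([np.cos(p),np.sin(p),0]); tx=np.array([ty[1],-ty[0],0]); o=np.array([.5053,-.3526,0])
def T(a): a=np.atleast_2d(a)/1000.; return o+a[:,:1]*tx+a[:,1:2]*ty+a[:,2:]*[0,0,1]
for q in wproj(T([(55,10,106),(-55,10,106),(55,-10,106),(-55,-10,106),(87,-46,48),(-87,-46,48),(87,72,21),(-87,72,21)]),s):
    cv2.circle(im,tuple(int(v) for v in q),3,(0,0,255),1)
cv2.imwrite("pics/w1.png",im)
E
```

```text
(no output)
```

View pics/w1.png

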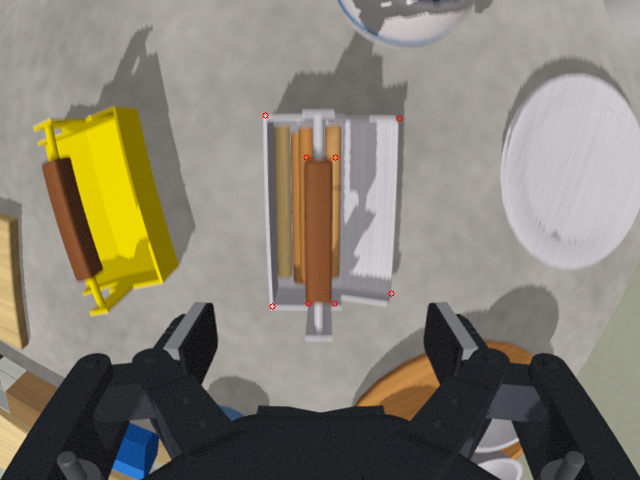

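Run:
```python
from h import *
print(bot.state()['position'])
plan([((.5053,-.3528,.073),toolrot(19.6),8,1)])
```

```text
[ 0.5061 -0.3565  0.2182]
0.02 0 0.91 0 0 0 1; 0.03 0.01 0.9 0 0 -0.01 1; 0.02 0 0.91 0 0 0 1; 0.03 0.01 0.91 -0.01 0 -0.01 1; 0.02 0 0.91 0 0 0 1; 0.02 0 0.9 0 0 -0.01 1; 0.03 0.01 0.91 0 0.01 0 1; 0.02 0 0.91 0 0 0 1
end [ 0.5053 -0.3528  0.073 ] [ 0.9422  0.3351 -0.0001] [-0.0002  0.0003 -1.    ]
```

{"op": "servo_tool", "data": {
  "commands": "0.02 0 0.91 0 0 0 1; 0.03 0 0.9 0 0 0 1; 0.02 0 0.91 0 0 0 1; 0.03 0 0.91 0 0 0 1; 0.02 0 0.9 0 0 0 1; 0.02 0 0.9 0 0 0 1; 0.03 0 0.8 0 0 0 1; 0.02 0 0.4 0 0 0 1"
}}

```text
time_s: 6.6
position: [0.5032, -0.3488, 0.0855]
ee_rot: [-0.001, 0.576, 0.817, 0.0]
force: [0.2, 0.1, 0.1]
opening: 0.0855
```

{"op": "servo_tool", "data": {
  "commands": "-0.18 0 0.4 0 0 0 1; 0 0 0.22 0 0 0 1; 0 0 0 0 0 0 -1; 0 0 0 0 0 0 -1; 0 0 0 0 0 0 -1; 0 0 0 0 0 0 -1; 0 0 0 0 0 0 -1; 0 0 0 0 0 0 -1"
}}

```text
time_s: 7.4
position: [0.5049, -0.3526, 0.0755]
ee_rot: [0.0, 0.576, 0.817, -0.0]
force: [-2.0, -0.8, 3.0]
opening: 0.0192
```

```bash
cat >> h.py <<'E'
O=np.array([.4995,.1868,0]); OY=9.6
ox=np.array([np.cos(np.radians(OY)),np.sin(np.radians(OY)),0]); oy=np.array([-ox[1],ox[0],0])
def pourpose(lip_y,lip_z,th,x=0,off=.0187):
    "tool pose such that tray lip is at oven (x,lip_y,lip_z) mm with tray tipped th deg"
    Rt=toolrot(OY+90,th); # tool y=tray y, tool z=-tray z
    lip=O+ox*x/1e3+oy*lip_y/1e3+[0,0,lip_z/1e3]
    d=np.array([0,.072,-(.021-.094)-off]) # lip in tool frame relative TCP: y=72; z=+(94-21)-off
    return lip-Rt.apply(d),Rt
E
python3 - <<'E'
from h import *
A=pourpose(-12,265,0); print(A[0])
s=bot.state()['position']
plan([(s+[0,0,.08],toolrot(19.6),6,-1),((s[0],s[1]+.03,.32),toolrot(22),10,-1),(A[0],A[1],24,-1)])
E
```

```text
[0.5135 0.104  0.3193]
0 0 -0.67 0 0 0 -1; 0 0 -0.66 0 0 0 -1; 0 0 -0.67 0 0 0 -1; 0 0 -0.67 0 0.01 0 -1; 0 0 -0.66 0 0 0 -1; 0 0 -0.67 0 0 0 -1; 0.14 0.05 -0.82 0 0 -0.05 -1; 0.14 0.05 -0.83 0 0 -0.05 -1
0.14 0.05 -0.82 0 0 -0.04 -1; 0.14 0.05 -0.82 0 0 -0.05 -1; 0.14 0.06 -0.82 0 0 -0.05 -1; 0.14 0.05 -0.83 0 0 -0.05 -1; 0.14 0.05 -0.82 0 0 -0.04 -1; 0.14 0.06 -0.82 0 0 -0.05 -1; 0.14 0.05 -0.82 0 0 -0.05 -1; 0.14 0.06 -0.83 0 0 -0.05 -1
0.82 0.35 0 0 0 -0.65 -1; 0.79 0.4 0 0 0 -0.64 -1; 0.78 0.43 0 0 0 -0.65 -1; 0.74 0.49 0.01 0 0 -0.65 -1; 0.72 0.52 0 0 0 -0.64 -1; 0.69 0.56 0 0 0 -0.65 -1; 0.65 0.61 0 0 0 -0.65 -1; 0.62 0.63 0 0 0 -0.64 -1
0.59 0.67 0 0 0 -0.65 -1; 0.54 0.71 0.01 0 0 -0.65 -1; 0.5 0.73 0 0 0 -0.64 -1; 0.46 0.76 0 0 0 -0.65 -1; 0.42 0.78 0 0 0 -0.64 -1; 0.38 0.81 0 0 0 -0.65 -1; 0.32 0.83 0 0 0 -0.65 -1; 0.28 0.84 0.01 0 0 -0.64 -1
0.23 0.86 0 0 0 -0.65 -1; 0.19 0.87 0 0 0 -0.65 -1; 0.13 0.88 0 0 0 -0.64 -1; 0.08 0.88 0 0 0 -0.65 -1; 0.04 0.89 0 0 0 -0.65 -1; -0.02 0.89 0 0 0 -0.64 -1; -0.06 0.89 0.01 0 0 -0.65 -1; -0.12 0.88 0 0 0 -0.65 -1
end [0.5135 0.104  0.3193] [-0.167   0.9859  0.    ] [-0.0002 -0.     -1.    ]
```

{"op": "servo_tool", "data": {
  "commands": "0 0 -0.3 0 0 0 -1; 0 0 -0.66 0 0 0 -1; 0 0 -0.67 0 0 0 -1; 0 0 -0.67 0 0 0 -1; 0 0 -0.66 0 0 0 -1; 0 0 -0.67 0 0 0 -1; 0.14 0.05 -0.82 0 0 -0.05 -1; 0.14 0.05 -0.83 0 0 -0.05 -1"
}}

```text
time_s: 8.2
position: [0.5049, -0.3463, 0.1818]
ee_rot: [0.0, 0.573, 0.82, 0.0]
force: [0.1, -0.1, -4.6]
opening: 0.019
```

{"op": "servo_tool", "data": {
  "commands": "0.14 0.05 -0.86 0 0 -0.04 -1; 0.14 0.05 -0.86 0 0 -0.05 -1; 0.14 0.06 -0.86 0 0 -0.05 -1; 0.14 0.05 -0.86 0 0 -0.05 -1; 0.14 0.05 -0.86 0 0 -0.04 -1; 0.14 0.06 -0.86 0 0 -0.05 -1; 0.14 0.05 -0.86 0 0 -0.05 -1; 0.14 0.06 -0.86 0 0 -0.05 -1"
}}

```text
time_s: 9.0
position: [0.5048, -0.3222, 0.3197]
ee_rot: [0.0, 0.559, 0.829, 0.0]
force: [0.2, -0.7, -4.5]
opening: 0.0189
```

{"op": "servo_tool", "data": {
  "commands": "0.82 0.35 0 0 0 -0.65 -1; 0.79 0.4 0 0 0 -0.64 -1; 0.78 0.43 0 0 0 -0.65 -1; 0.74 0.49 0.01 0 0 -0.65 -1; 0.72 0.52 0 0 0 -0.64 -1; 0.69 0.56 0 0 0 -0.65 -1; 0.65 0.61 0 0 0 -0.65 -1; 0.62 0.63 0 0 0 -0.64 -1"
}}

```text
time_s: 9.8
position: [0.5077, -0.1786, 0.3178]
ee_rot: [-0.0, 0.357, 0.934, 0.0]
force: [0.7, -0.6, -4.1]
opening: 0.0192
```

{"op": "servo_tool", "data": {
  "commands": "0.59 0.67 0 0 0 -0.65 -1; 0.54 0.71 0.01 0 0 -0.65 -1; 0.5 0.73 0 0 0 -0.64 -1; 0.46 0.76 0 0 0 -0.65 -1; 0.42 0.78 0 0 0 -0.64 -1; 0.38 0.81 0 0 0 -0.65 -1; 0.32 0.83 0 0 0 -0.65 -1; 0.28 0.84 0.01 0 0 -0.64 -1"
}}

```text
time_s: 10.6
position: [0.5103, -0.0364, 0.3175]
ee_rot: [0.0, 0.139, 0.99, 0.0]
force: [0.0, -0.6, -5.3]
opening: 0.0194
```

{"op": "servo_tool", "data": {
  "commands": "0.23 0.86 0 0 0 -0.65 -1; 0.19 0.87 0 0 0 -0.65 -1; 0.13 0.88 0 0 0 -0.64 -1; 0.08 0.88 0 0 0 -0.65 -1; 0.04 0.89 0 0 0 -0.65 -1; -0.02 0.89 0 0 0 -0.64 -1; -0.06 0.89 0 0 0 -0.65 -1; -0.12 0.88 0 0 0 -0.65 -1"
}}

```text
time_s: 11.4
position: [0.5129, 0.1057, 0.3175]
ee_rot: [-0.0, -0.086, 0.996, -0.0]
force: [-0.4, 0.1, -4.1]
opening: 0.0194
```

Run:
```python
from h import *
s=bot.state();print(s['position'],s['qpos'])
w,_=bot.snapshot("wrist"); t,dt=bot.snapshot("top"); sc,_=bot.snapshot("scene")
print(bot.state()['position'],bot.state()['time_s'])
sl=[O+ox*a/1e3+oy*b/1e3+[0,0,.2] for a,b in((97,27),(97,-27),(-97,-27),(-97,27),(118,-62),(-118,-62))]
tr=rot(); p=bot.state()['position']
lip=[p+tr.apply([a/1e3,.072,.073-.0187]) for a in(-87,87)]
for im,pr,n in((w,lambda P:wproj(P,s),'w2'),(t,lambda P:proj("top",P),'t2'),(sc,lambda P:proj("scene",P),'s2')):
    for q in pr(np.array(sl)): cv2.circle(im,tuple(int(round(v)) for v in q),2,(0,0,255),1)
    for q in pr(np.array(lip)): cv2.circle(im,tuple(int(round(v)) for v in q),2,(0,255,0),1)
    cv2.imwrite(f"pics/{n}.png",im)
a=cv2.resize(t[190:350,130:330],None,fx=3,fy=3,interpolation=cv2.INTER_CUBIC);cv2.imwrite("pics/t2c.png",a)
```

```text
[0.5129 0.1057 0.3175] [ 0.2033  0.1408  0.1671  1.5972 -0.      0.0303]
[0.513  0.1055 0.3173] 11.55
```

View pics/w2.png

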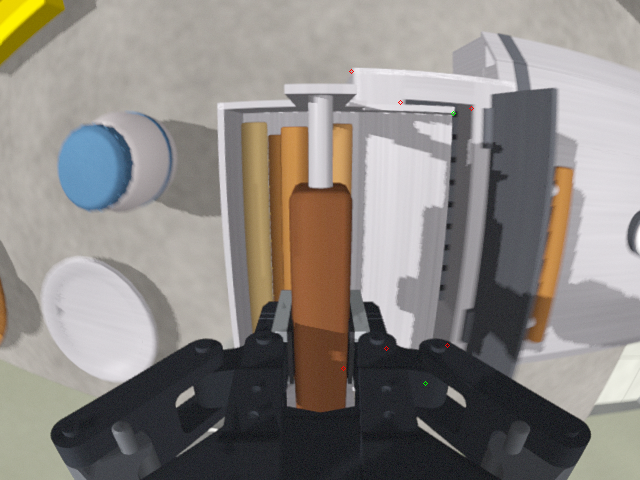

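View pics/t2c.png

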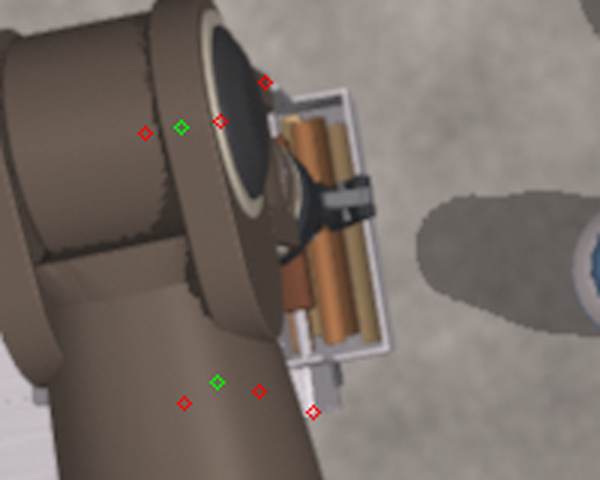

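View pics/s2.png

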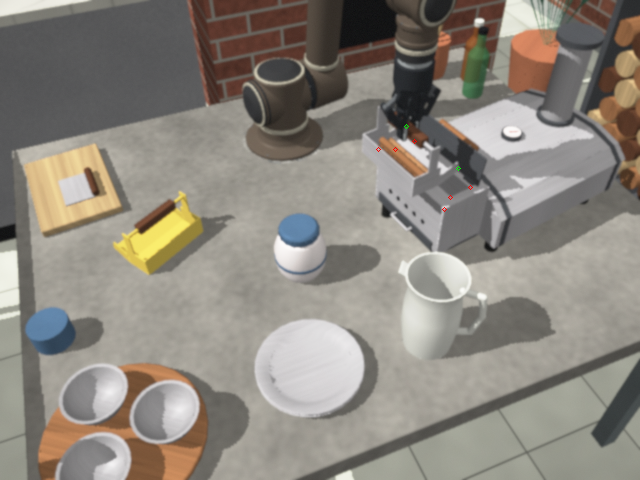

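Run:
```python
from h import *
w=[]
a=[(20,-12,245,6),(30,-12,212,6),(48,-11,210,8),(50,-11,210,4)]
prev=(0,-12,263)
for th,y,z,n in a:
    for i in range(n):
        f=(i+1)/n; w.append((*pourpose(prev[1]+(y-prev[1])*f,prev[2]+(z-prev[2])*f,prev[0]+(th-prev[0])*f),1,-1))
    prev=(th,y,z)
plan(w)
```

```text
-0.01 0.08 -0.05 0.66 0 0.04 -1; 0 0.18 -0.06 0.67 0 0 -1; 0 0.18 -0.05 0.67 0 0 -1; 0 0.19 -0.06 0.66 0 0 -1; 0 0.2 -0.06 0.67 0 0 -1; 0 0.2 -0.06 0.67 0 0 -1; 0 0.18 0.15 0.33 0 0 -1; 0 0.18 0.16 0.33 0 0 -1
0 0.19 0.15 0.34 0 0 -1; 0 0.2 0.14 0.33 0 0 -1; 0 0.2 0.14 0.33 0 0 -1; 0 0.21 0.14 0.34 0 0 -1; 0 0.12 -0.13 0.45 0 0 -1; 0 0.12 -0.13 0.45 0 0 -1; 0 0.12 -0.13 0.45 0 0 -1; 0 0.13 -0.14 0.45 0 0 -1
0 0.12 -0.13 0.45 0 0 -1; 0 0.12 -0.13 0.45 0 0 -1; 0 0.12 -0.14 0.45 0 0 -1; 0 0.13 -0.13 0.45 0 0 -1; 0 0.02 -0.04 0.1 0 0 -1; 0 0.02 -0.03 0.1 0 0 -1; 0 0.03 -0.03 0.1 0 0 -1; 0 0.02 -0.03 0.1 0 0 -1
end [0.5021 0.1713 0.3001] [-0.1074  0.6336 -0.7662] [ 0.1277 -0.7555 -0.6426]
```

{"op": "servo_tool", "data": {
  "commands": "-0.01 0.08 -0.05 0.66 0 0.04 -1; 0 0.18 -0.06 0.67 0 0 -1; 0 0.18 -0.05 0.67 0 0 -1; 0 0.19 -0.06 0.66 0 0 -1; 0 0.2 -0.06 0.67 0 0 -1; 0 0.2 -0.06 0.67 0 0 -1; 0 0.18 0.15 0.33 0 0 -1; 0 0.18 0.16 0.33 0 0 -1"
}}

```text
time_s: 12.35
position: [0.5094, 0.1298, 0.3122]
ee_rot: [0.017, -0.08, 0.976, -0.202]
force: [1.7, -0.2, -5.4]
opening: 0.0198
```

{"op": "servo_tool", "data": {
  "commands": "0 0.19 0.15 0.34 0 0 -1; 0 0.2 0.14 0.33 0 0 -1; 0 0.2 0.14 0.33 0 0 -1; 0 0.21 0.14 0.34 0 0 -1; 0 0 0 0 0 0 -1; 0 0 0 0 0 0 -1; 0 0 0 0 0 0 -1; 0 0 0 0 0 0 -1"
}}

```text
time_s: 13.15
position: [0.5081, 0.1388, 0.2958]
ee_rot: [0.022, -0.079, 0.963, -0.258]
force: [-0.7, -0.9, -3.1]
opening: 0.0191
```

Run:
```python
from h import *
s=bot.state();p=s['position'];tr=rot()
lip=p+tr.apply([0,.072,.073-.0187]); l=lip-O; print(p,pourpose(-12,212,30)[0],'lip oven',l@ox,l@oy,l[2],s['qpos'],s['force'])
print(tr.as_matrix())
w,_=bot.snapshot("wrist"); sc,_=bot.snapshot("scene")
cv2.imwrite("pics/w3.png",w)
cv2.imwrite("pics/s3.png",cv2.resize(sc[0:260,340:640],None,fx=2.3,fy=2.3,interpolation=cv2.INTER_CUBIC))
```

```text
[0.5081 0.1388 0.2958] [0.5074 0.1403 0.295 ] lip oven 0.0007003238281516866 -0.013554717118501971 0.21281225325386893 [ 0.5315  0.2556  0.1666  1.6851 -0.4855  0.4183] [-0.6808 -0.9151 -3.0966]
[[-0.9866 -0.1409  0.0826]
 [-0.1633  0.8547 -0.4928]
 [-0.0012 -0.4996 -0.8662]]
```

View pics/w3.png

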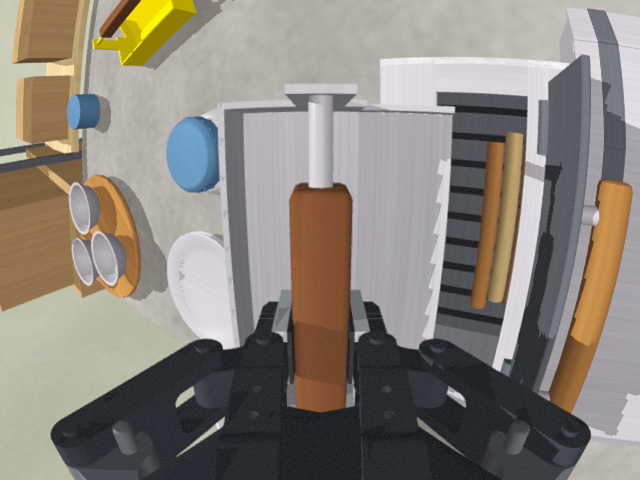

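View pics/s3.png

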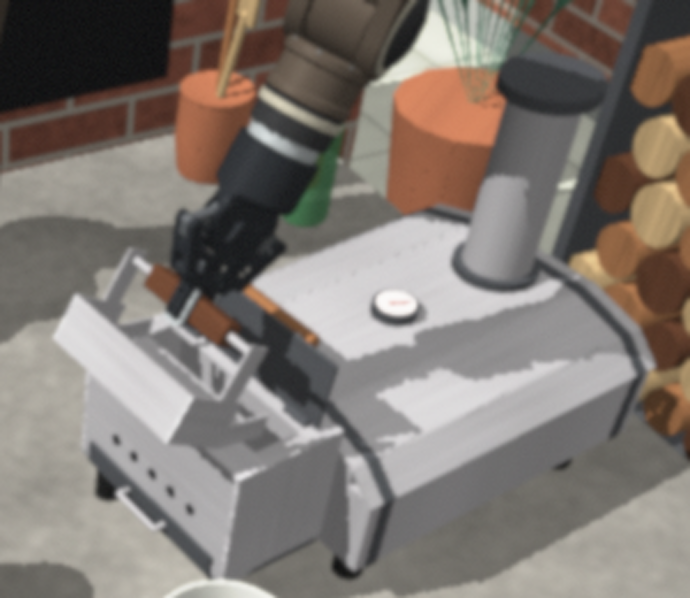

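{"op": "servo_tool", "data": {
  "commands": "0 0.12 -0.13 0.45 0 0 -1; 0 0.12 -0.13 0.45 0 0 -1; 0 0.12 -0.13 0.45 0 0 -1; 0 0.13 -0.14 0.45 0 0 -1; 0 0.12 -0.13 0.45 0 0 -1; 0 0.12 -0.13 0.45 0 0 -1; 0 0.12 -0.14 0.45 0 0 -1; 0 0 0 0 0 0 -1"
}}

```text
time_s: 14.05
position: [0.5039, 0.1642, 0.2988]
ee_rot: [0.031, -0.076, 0.918, -0.388]
force: [-0.2, 0.9, -3.8]
opening: 0.019
```

Run:
```python
from h import *
s=bot.state();p=s['position'];tr=rot()
lip=p+tr.apply([0,.072,.073-.0187]); l=lip-O; print(p,'lip oven',l@ox,l@oy,l[2],s['qpos'],s['force'])
w,_=bot.snapshot("wrist"); cv2.imwrite("pics/w4.png",w)
```

```text
[0.5039 0.1642 0.2988] lip oven 0.0004320143400954877 -0.011695569365825324 0.20928002112843594 [ 0.6717  0.4013  0.2368  1.87   -0.6767  0.6713] [-0.229   0.9    -3.8002]
```

View pics/w4.png

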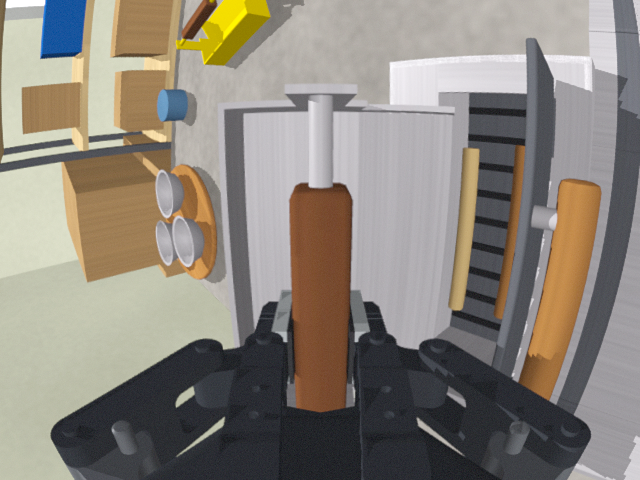

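Run:
```python
from h import *
w=[];a=[(0,-40,275,11)];prev=(45.8,-11.7,209.5)
for th,y,z,n in a:
    for i in range(n):
        f=(i+1)/n; w.append((*pourpose(prev[1]+(y-prev[1])*f,prev[2]+(z-prev[2])*f,prev[0]+(th-prev[0])*f),1,-1))
D=toolrot(OY+90)
w.append(((.35,.0,.29),D,11,-1)); w.append(((.31,-.03,.20),D,6,-1)); w.append(((.31,-.03,.095),D,7,-1)); w.append(((.31,-.03,.079),D,3,-1))
plan(w)
```

```text
0.03 -0.47 0.15 -0.82 -0.03 -0.01 -1; 0 -0.48 0.13 -0.83 0 0 -1; 0 -0.47 0.11 -0.83 0 0 -1; 0 -0.46 0.09 -0.84 0 0 -1; 0 -0.44 0.07 -0.83 0 0 -1; 0 -0.43 0.06 -0.83 0 0 -1; 0 -0.42 0.03 -0.83 0.01 0 -1; 0 -0.39 0.02 -0.84 0 0 -1
0 -0.38 0.01 -0.83 0 0 -1; 0 -0.36 -0.01 -0.83 0 0 -1; 0 -0.34 -0.02 -0.83 0 0 -1; 0.81 -0.21 0.18 0 0 0 -1; 0.81 -0.22 0.18 0 0 0 -1; 0.81 -0.21 0.18 0 0 0 -1; 0.82 -0.22 0.18 0 0 0 -1; 0.81 -0.21 0.18 0 0 0 -1
0.81 -0.22 0.17 0 0 0 -1; 0.81 -0.21 0.18 0 0 0 -1; 0.81 -0.22 0.18 0 0 0 -1; 0.81 -0.21 0.18 0 0 0 -1; 0.82 -0.22 0.18 0 0 0 -1; 0.81 -0.21 0.18 0 0 0 -1; 0.37 -0.19 0.75 0 0 0 -1; 0.37 -0.19 0.75 0 0 0 -1
0.37 -0.19 0.75 0 0 0 -1; 0.37 -0.19 0.75 0 0 0 -1; 0.37 -0.19 0.75 0 0 0 -1; 0.37 -0.19 0.75 0 0 0 -1; 0 0 0.75 0 0 0 -1; 0 0 0.75 0 0 0 -1; 0 0 0.75 0 0 0 -1; 0 0 0.75 0 0 0 -1
0 0 0.75 0 0 0 -1; 0 0 0.75 0 0 0 -1; 0 0 0.75 0 0 0 -1; 0 0 0.27 0 0 0 -1; 0 0 0.26 0 0 0 -1; 0 0 0.27 0 0 0 -1; 0 0 0 0 0 0 -1; 0 0 0 0 0 0 -1
end [ 0.3099 -0.03    0.079 ] [-0.1665  0.986  -0.0004] [-0.0003 -0.0005 -1.    ]
```

{"op": "servo_tool", "data": {
  "commands": "0.03 -0.47 0.15 -0.82 -0.03 -0.01 -1; 0 -0.48 0.13 -0.83 0 0 -1; 0 -0.47 0.11 -0.83 0 0 -1; 0 -0.46 0.09 -0.84 0 0 -1; 0 -0.44 0.07 -0.83 0 0 -1; 0 -0.43 0.06 -0.83 0 0 -1; 0 -0.42 0.03 -0.83 0.01 0 -1; 0 -0.39 0.02 -0.84 0 0 -1"
}}

```text
time_s: 14.9
position: [0.5144, 0.0957, 0.328]
ee_rot: [0.011, -0.082, 0.991, -0.107]
force: [-0.3, 0.2, -3.3]
opening: 0.0191
```

{"op": "servo_tool", "data": {
  "commands": "0 -0.38 0.01 -0.83 0 0 -1; 0 -0.36 -0.01 -0.83 0 0 -1; 0 -0.34 -0.02 -0.83 0 0 -1; 0.81 -0.21 0.18 0 0 0 -1; 0.81 -0.22 0.18 0 0 0 -1; 0.81 -0.21 0.18 0 0 0 -1; 0.82 -0.22 0.18 0 0 0 -1; 0.81 -0.21 0.18 0 0 0 -1"
}}

```text
time_s: 15.7
position: [0.4405, 0.0399, 0.3126]
ee_rot: [0.001, -0.083, 0.997, -0.001]
force: [-0.8, -0.8, -3.9]
opening: 0.0193
```

{"op": "servo_tool", "data": {
  "commands": "0.81 -0.22 0.17 0 0 0 -1; 0.81 -0.21 0.18 0 0 0 -1; 0.81 -0.22 0.18 0 0 0 -1; 0.81 -0.21 0.18 0 0 0 -1; 0.82 -0.22 0.18 0 0 0 -1; 0.81 -0.21 0.18 0 0 0 -1; 0.37 -0.19 0.75 0 0 0 -1; 0.37 -0.19 0.75 0 0 0 -1"
}}

```text
time_s: 16.5
position: [0.3358, -0.0114, 0.2612]
ee_rot: [0.002, -0.083, 0.997, -0.001]
force: [-1.1, -0.4, -3.7]
opening: 0.0193
```

Run:
```python
from h import *
s=bot.state(); print(s['position'],rot().as_matrix())
w,_=bot.snapshot("wrist"); cv2.imwrite("pics/w5.png",w)
t,_=bot.snapshot("top"); cv2.imwrite("pics/t5.png",t)
```

```text
[ 0.3358 -0.0114  0.2612] [[-0.9862 -0.1655  0.0042]
 [-0.1655  0.9862 -0.0019]
 [-0.0038 -0.0026 -1.    ]]
```

View pics/t5.png

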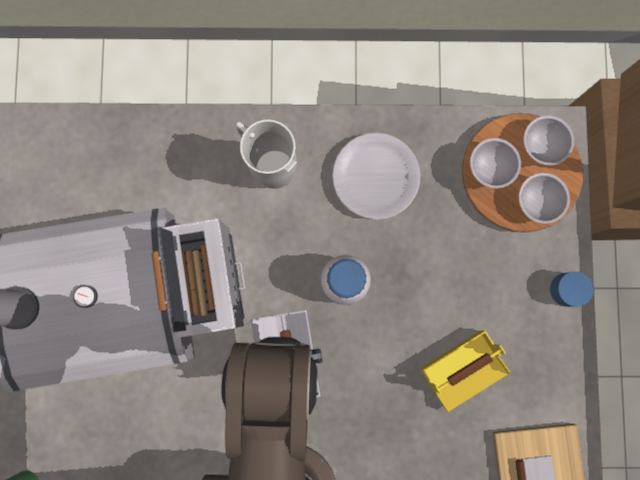

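View pics/w5.png

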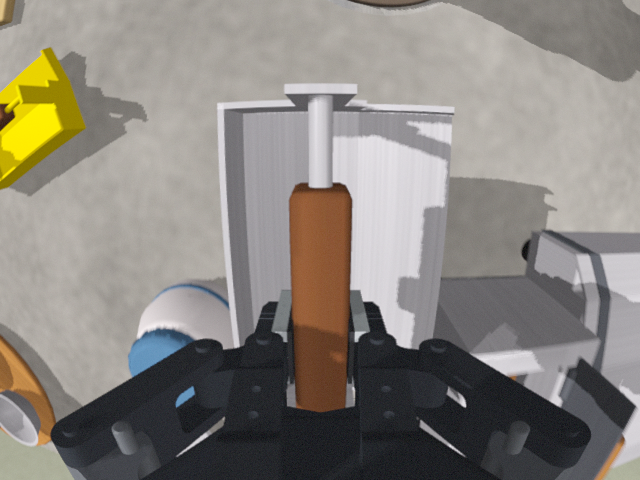

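Run:
```python
from h import *
t=cv2.imread("pics/t5.png");cv2.imwrite("pics/t5c.png",cv2.resize(t[205:345,140:260],None,fx=4,fy=4,interpolation=cv2.INTER_CUBIC))
D=toolrot(OY+90)
plan([((.31,-.03,.18),D,5,-1),((.31,-.03,.09),D,6,-1),((.31,-.03,.078),D,3,-1)])
```

```text
0.27 -0.14 0.8 0 0 0 -1; 0.28 -0.14 0.8 -0.01 0 -0.01 -1; 0.27 -0.15 0.8 0 0 0 -1; 0.27 -0.14 0.79 -0.01 0 -0.01 -1; 0.27 -0.14 0.8 0 0 0 -1; 0 0 0.75 0 0 0 -1; 0 0 0.75 0 0 0 -1; 0 0 0.75 0 0 0 -1
0 0 0.75 0 0 0 -1; 0 0 0.75 0 0 0 -1; 0 0 0.75 0 0 0 -1; 0 0 0.2 0 0 0 -1; 0 0 0.2 0 0 0 -1; 0 0 0.2 0 0 0 -1; 0 0 0 0 0 0 -1; 0 0 0 0 0 0 -1
end [ 0.31   -0.0299  0.078 ] [-0.1664  0.9861  0.0001] [-0.0002  0.     -1.    ]
```

View pics/t5c.png

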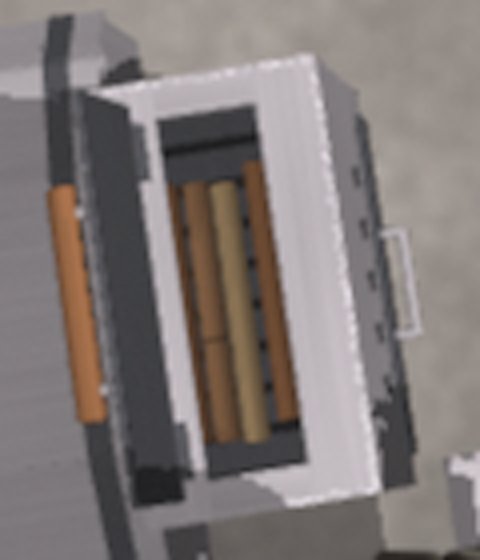

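{"op": "servo_tool", "data": {
  "commands": "0.27 -0.14 0.8 0 0 0 -1; 0.28 -0.14 0.8 0 0 0 -1; 0.27 -0.15 0.8 0 0 0 -1; 0.27 -0.14 0.79 0 0 0 -1; 0.27 -0.14 0.8 0 0 0 -1; 0 0 0.75 0 0 0 -1; 0 0 0.75 0 0 0 -1; 0 0 0.75 0 0 0 -1"
}}

```text
time_s: 17.4
position: [0.3127, -0.0294, 0.1364]
ee_rot: [0.001, -0.083, 0.997, -0.001]
force: [0.3, 0.1, -4.2]
opening: 0.0192
```

{"op": "servo_tool", "data": {
  "commands": "0 0 0.75 0 0 0 -1; 0 0 0.75 0 0 0 -1; 0 0 0.7 0 0 0 -1; 0 0 0.2 0 0 0 -1; 0 0 0.1 0 0 0 -1; 0 0 0 0 0 0 -1; 0 0 0 0 0 0 -1; 0 0 0 0 0 0 -1"
}}

```text
time_s: 18.2
position: [0.3126, -0.0291, 0.0864]
ee_rot: [0.001, -0.083, 0.997, -0.001]
force: [-0.3, 0.2, -3.8]
opening: 0.0191
```

{"op": "servo_tool", "data": {
  "commands": "0 0 0.2 0 0 0 -1; 0 0 0.2 0 0 0 -1; 0 0 0.05 0 0 0 -1; 0 0 0.05 0 0 0 -1; 0 0 0.03 0 0 0 -1; 0 0 0 0 0 0 -1; 0 0 0 0 0 0 -1; 0 0 0 0 0 0 -1"
}}

```text
time_s: 19.0
position: [0.312, -0.0291, 0.0754]
ee_rot: [0.0, -0.083, 0.997, -0.0]
force: [-3.5, -1.4, 3.7]
opening: 0.0193
```

{"op": "servo_tool", "data": {
  "commands": "0 0 0 0 0 0 1; 0 0 0 0 0 0 1; 0 0 0 0 0 0 1; 0 0 0 0 0 0 1; 0 0 0 0 0 0 1; 0 0 -0.3 0 0 0 1; 0 0 -0.7 0 0 0 1; 0 0 -0.9 0 0 0 1"
}}

```text
time_s: 19.8
position: [0.3115, -0.029, 0.1135]
ee_rot: [-0.0, -0.083, 0.997, -0.0]
force: [0.9, 0.2, -0.5]
opening: 0.0856
```

Run:
```python
from h import *
s=bot.state(); print(s['position'],s['opening'],s['force'])
w,_=bot.snapshot("wrist"); cv2.imwrite("pics/w6.png",w)
```

```text
[ 0.3115 -0.029   0.1135] 0.08558129702362685 [ 0.9447  0.2178 -0.5182]
```

View pics/w6.png

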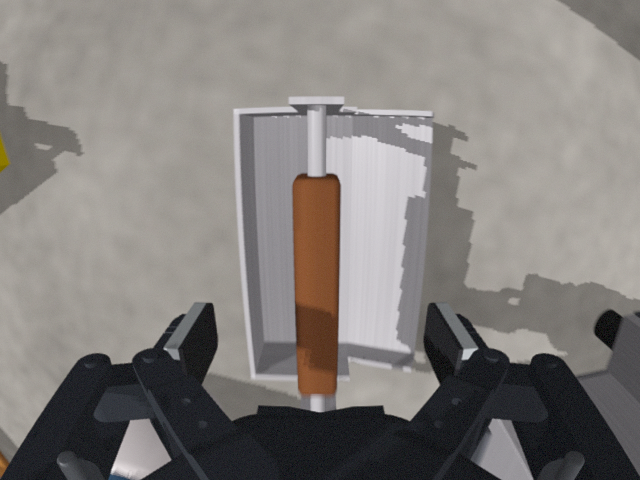

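Run:
```python
from h import *
for n in("top","scene"):
    im,d=bot.snapshot(n); cv2.imwrite(f"pics/{n}7.png",im)
    P,u,v=cloud(n,d,np.ones(d.shape,bool)); c=im[v,u].astype(int)
    k=(P[:,1]>.19)&(P[:,1]<.31)&(P[:,0]>.37)&(P[:,0]<.62)&(P[:,2]>.235)&(c[:,2]>c[:,0]*1.5)
    Q=P[k]-O; y=Q@oy; x=Q@ox; print(n,k.sum(),'x',np.percentile(x,[2,50,98]),'y',np.percentile(y,[2,50,98]),'z',np.percentile(Q[:,2],[2,50,98]))
D=toolrot(OY+90); E=toolrot(OY)
T=lambda x,y,z:O+ox*x/1e3+oy*y/1e3+[0,0,z/1e3]
print(T(0,100,243))
plan([((.312,-.029,.25),D,8,1),((.33,.0,.37),toolrot(OY+75),7,-1),(T(0,105,370),E,20,-1),(T(0,105,243),E,8,-1)])
```

```text
top 420 x [-0.0583 -0.0022  0.0558] y [0.0566 0.0627 0.0709] z [0.2634 0.2687 0.2737]
scene 217 x [-0.0553  0.0024  0.0576] y [0.0523 0.0626 0.07  ] z [0.2622 0.2673 0.272 ]
[0.4828 0.2854 0.243 ]
0 0 -0.85 0 0 0 1; 0.01 0 -0.85 0 0.01 0 1; 0 0 -0.85 -0.01 0 0 1; 0.01 0 -0.85 0 0.01 -0.01 1; 0 0 -0.84 0 0 0 1; 0.01 0.01 -0.85 0 0.01 0 1; 0 0 -0.85 -0.01 0 0 1; 0.01 0 -0.85 0 0 0 1
-0.16 0.18 -0.86 0 0 0.43 -1; -0.16 0.19 -0.85 0 0 0.43 -1; -0.14 0.2 -0.86 0 0 0.43 -1; -0.15 0.2 -0.86 0 0 0.42 -1; -0.13 0.2 -0.86 0 0 0.43 -1; -0.12 0.21 -0.85 0 0 0.43 -1; -0.12 0.21 -0.86 0 0 0.43 -1; -0.31 0.76 0 0 0 0.75 -1
-0.26 0.78 0 0 0 0.75 -1; -0.21 0.79 0 0 0 0.75 -1; -0.15 0.8 0 0 0 0.75 -1; -0.11 0.82 0 0 0 0.75 -1; -0.05 0.81 0 0 0 0.75 -1; 0.01 0.82 0 0 0 0.75 -1; 0.05 0.82 0 0 0 0.75 -1; 0.12 0.81 0 0 0 0.75 -1
0.16 0.81 0 0 0 0.75 -1; 0.22 0.79 0 0 0 0.75 -1; 0.26 0.77 0 0 0 0.75 -1; 0.32 0.76 0 0 0 0.75 -1; 0.37 0.73 0 0 0 0.75 -1; 0.41 0.71 0 0 0 0.75 -1; 0.46 0.68 0 0 0 0.75 -1; 0.5 0.65 0.01 0 0 0.75 -1
0.54 0.61 0 0 0 0.75 -1; 0.58 0.58 0 0 0 0.75 -1; 0.62 0.53 0 0 0 0.75 -1; 0 0 0.79 0 0 0 -1; 0 0 0.8 0 0 0 -1; 0 0 0.79 0 0 0 -1; 0 0 0.79 0 0 0 -1; 0 0 0.8 0 0 0 -1
0 0 0.79 0 0 0 -1; 0 0 0.79 0 0 0 -1; 0 0 0.8 0 0 0 -1; 0 0 0 0 0 0 -1; 0 0 0 0 0 0 -1; 0 0 0 0 0 0 -1; 0 0 0 0 0 0 -1; 0 0 0 0 0 0 -1
end [0.482  0.2903 0.2429] [0.986  0.1667 0.0004] [ 0.0003  0.0003 -1.    ]
```

View pics/scene7.png

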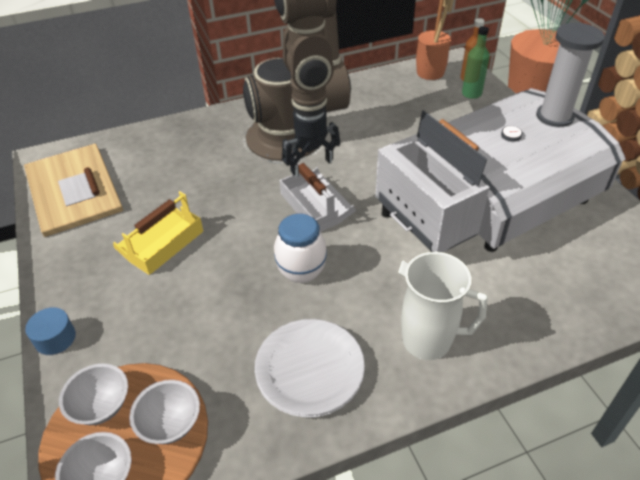

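{"op": "servo_tool", "data": {
  "commands": "0 0 -0.85 0 0 0 1; 0 0 -0.85 0 0 0 1; 0 0 -0.85 0 0 0 1; 0 0 -0.85 0 0 0 1; 0 0 -0.85 0 0 0 1; 0 0 -0.85 0 0 0 1; 0 0 -0.85 0 0 0 1; 0 0 -0.85 0 0 0 1"
}}

```text
time_s: 20.75
position: [0.3117, -0.0289, 0.249]
ee_rot: [-0.0, -0.083, 0.997, -0.0]
force: [-0.1, -0.1, 0.8]
opening: 0.0854
```

{"op": "servo_tool", "data": {
  "commands": "-0.16 0.18 -0.86 0 0 0.43 -1; -0.16 0.19 -0.85 0 0 0.43 -1; -0.14 0.2 -0.86 0 0 0.43 -1; -0.15 0.2 -0.86 0 0 0.42 -1; -0.13 0.2 -0.86 0 0 0.43 -1; -0.12 0.21 -0.85 0 0 0.43 -1; -0.12 0.21 -0.86 0 0 0.43 -1; -0.31 0.76 0 0 0 0.75 -1"
}}

```text
time_s: 21.55
position: [0.3381, 0.0144, 0.3705]
ee_rot: [0.002, 0.082, 0.997, -0.0]
force: [0.4, 0.3, 0.3]
opening: -0.0002
```

{"op": "servo_tool", "data": {
  "commands": "-0.26 0.78 0 0 0 0.75 -1; -0.21 0.79 0 0 0 0.75 -1; -0.15 0.8 0 0 0 0.75 -1; -0.11 0.82 0 0 0 0.75 -1; -0.05 0.81 0 0 0 0.75 -1; 0.01 0.82 0 0 0 0.75 -1; 0.05 0.82 0 0 0 0.75 -1; 0.12 0.81 0 0 0 0.75 -1"
}}

```text
time_s: 22.35
position: [0.3987, 0.1314, 0.3682]
ee_rot: [-0.0, 0.337, 0.942, -0.001]
force: [0.2, -0.3, 0.1]
opening: 0.0002
```

{"op": "servo_tool", "data": {
  "commands": "0.16 0.81 0 0 0 0.75 -1; 0.22 0.79 0 0 0 0.75 -1; 0.26 0.77 0 0 0 0.75 -1; 0.32 0.76 0 0 0 0.75 -1; 0.37 0.73 0 0 0 0.75 -1; 0.41 0.71 0 0 0 0.75 -1; 0.46 0.68 0 0 0 0.75 -1; 0.5 0.65 0 0 0 0.75 -1"
}}

```text
time_s: 23.15
position: [0.4598, 0.2476, 0.368]
ee_rot: [0.0, 0.569, 0.822, -0.001]
force: [-0.2, -0.3, 0.5]
opening: -0.0002
```

Run:
```python
from h import *
s=bot.state(); print(s['position'],s['qpos'],s['opening'])
T=lambda x,y,z:O+ox*x/1e3+oy*y/1e3+[0,0,z/1e3]
E=toolrot(OY)
plan([(T(0,106,360),E,4,-1),(T(0,106,243),E,8,-1)])
w,_=bot.snapshot("wrist"); cv2.imwrite("pics/w7.png",w)
```

```text
[0.4598 0.2476 0.368 ] [ 0.4945  0.1657  0.3106  1.7168 -0.001   1.7049] -0.0001596925579454964
0.42 0.45 0.1 0 0 0.55 -1; 0.43 0.43 0.1 0 0.01 0.55 -1; 0.46 0.41 0.1 -0.01 0 0.56 -1; 0.47 0.38 0.1 0 0 0.55 -1; 0 0 0.73 0 0 0 -1; 0 0 0.73 0 0 0 -1; 0 0 0.73 0 0 0 -1; 0 0 0.73 0 0 0 -1
0 0 0.73 0 0 0 -1; 0 0 0.73 0 0 0 -1; 0 0 0.74 0 0 0 -1; 0.01 0 0.73 0 0 0 -1; 0 0 0 0 0 0 -1; 0 0 0 0 0 0 -1; 0 0 0 0 0 0 -1; 0 0 0 0 0 0 -1
end [0.4817 0.2914 0.2429] [0.986  0.1667 0.    ] [ 0.0001 -0.0004 -1.    ]
```

View pics/w7.png

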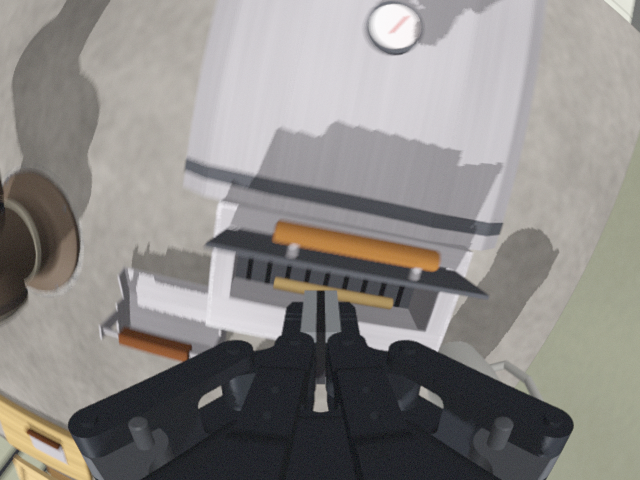

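{"op": "servo_tool", "data": {
  "commands": "0.42 0.45 0.1 0 0 0.55 -1; 0.43 0.43 0.1 0 0 0.55 -1; 0.46 0.41 0.1 0 0 0.56 -1; 0.47 0.38 0.1 0 0 0.55 -1; 0 0 0 0 0 0 -1; 0 0 0 0 0 0 -1; 0 0 0.73 0 0 0 -1; 0 0 0.73 0 0 0 -1"
}}

```text
time_s: 24.0
position: [0.4812, 0.29, 0.3321]
ee_rot: [0.001, 0.644, 0.765, 0.001]
force: [0.2, 0.1, 0.9]
opening: -0.0001
```

Run:
```python
from h import *
s=bot.state(); p=s['position']; l=p-O; print(p,l@ox,l@oy,l[2])
w,_=bot.snapshot("wrist"); cv2.imwrite("pics/w8.png",w)
```

```text
[0.4812 0.29   0.3321] -0.0008032298845792943 0.10483607227849373 0.33207008473093935
```

View pics/w8.png

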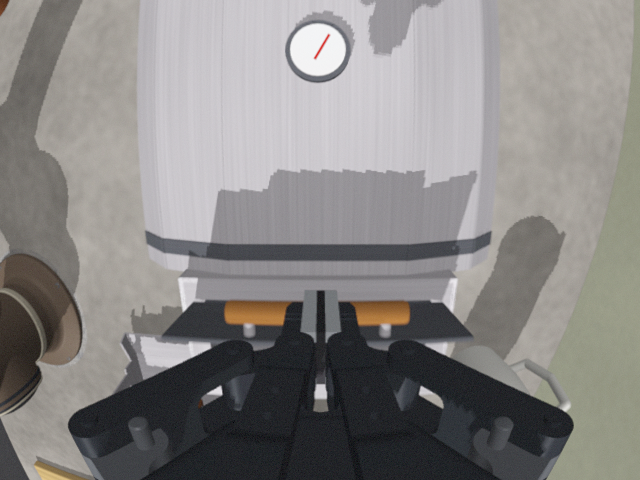

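Run:
```python
from h import *
T=lambda x,y,z:O+ox*x/1e3+oy*y/1e3+[0,0,z/1e3]
print(wproj([T(60,62,276),T(-60,62,276),T(0,105,243)]))
```

```text
[[419.1249 328.8565]
 [226.0334 328.4699]
 [322.8392 246.8442]]
```

Run:
```python
from h import *
T=lambda x,y,z:O+ox*x/1e3+oy*y/1e3+[0,0,z/1e3]
s=bot.state(); print(s['position']); s['position']=np.array([.4812,.29,.3321]); s['ee_rot']=np.array([.001,.644,.765,.001])
for y in (62,66,70): print(wproj([T(60,y,276),T(-60,y,276),T(0,105,243)],s))
l=bot.state()['position']-O; print(l@ox,l@oy,l[2])
```

```text
[0.4808 0.2897 0.3295]
[[416.877  327.1082]
 [225.7572 326.9799]
 [321.4685 246.1345]]
[[417.5886 321.5865]
 [225.0971 321.4408]
 [321.4685 246.1345]]
[[418.2957 315.9739]
 [224.442  315.8101]
 [321.4685 246.1345]]
-0.0013213283025626209 0.10459449047993453 0.3294542216953525
```

{"op": "servo_tool", "data": {
  "commands": "0.1 0 0.6 0 0 0 -1; 0 0 0.6 0 0 0 -1; 0 0 0.6 0 0 0 -1; 0 0 0.6 0 0 0 -1; 0 0 0.6 0 0 0 -1; 0 0 0.6 0 0 0 -1; 0 0 0.5 0 0 0 -1; 0 0 0.2 0 0 0 -1"
}}

```text
time_s: 24.85
position: [0.4806, 0.2921, 0.2449]
ee_rot: [0.0, 0.644, 0.765, -0.001]
force: [0.2, 0.3, -0.3]
opening: -0.0003
```

{"op": "servo_tool", "data": {
  "commands": "-0.5 0 0 0 0 0 -1; -0.5 0 0 0 0 0 -1; -0.5 0 0 0 0 0 -1; -0.4 0 0 0 0 0 -1; -0.4 0 0 0 0 0 -1; -0.4 0 0 0 0 0 -1; -0.4 0 0 0 0 0 -1; -0.4 0 0 0 0 0 -1"
}}

```text
time_s: 25.65
position: [0.4929, 0.2227, 0.2458]
ee_rot: [0.001, 0.645, 0.765, -0.0]
force: [0.5, 0.2, 0.2]
opening: 0.0002
```

Run:
```python
from h import *
s=bot.state(); l=s['position']-O; print(l@ox,l@oy,l[2],s['force'])
w,_=bot.snapshot("wrist"); cv2.imwrite("pics/w9.png",w)
```

```text
-0.0004810910839466156 0.03649772756394245 0.2458146341585871 [0.528  0.1786 0.2222]
```

View pics/w9.png

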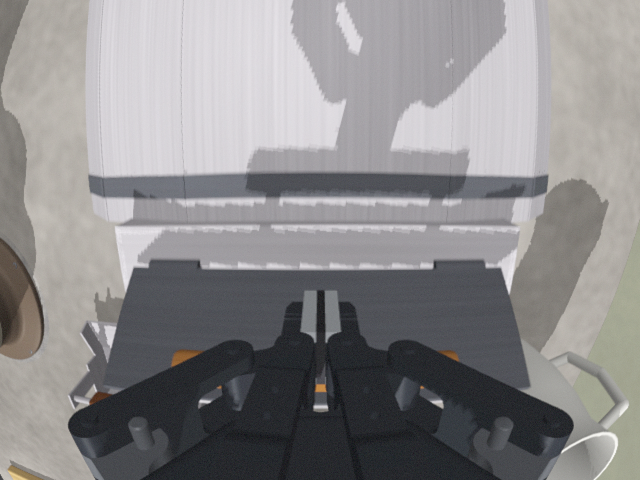

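{"op": "servo_tool", "data": {
  "commands": "-0.4 0 0 0 0 0 -1; -0.4 0 0 0 0 0 -1; -0.4 0 0 0 0 0 -1; -0.4 0 0 0 0 0 -1; 0 0 0 0 0 0 -1; 0 0 0 0 0 0 -1; 0 0 0 0 0 0 -1; 0 0 0 0 0 0 -1"
}}

```text
time_s: 26.5
position: [0.4982, 0.1922, 0.2459]
ee_rot: [0.0, 0.644, 0.765, -0.0]
force: [0.0, 0.4, 0.4]
opening: -0.0001
```

Run:
```python
from h import *
s=bot.state(); l=s['position']-O; print(l@ox,l@oy,l[2],s['force'])
w,_=bot.snapshot("wrist"); cv2.imwrite("pics/w10.png",w)
w,_=bot.snapshot("scene"); cv2.imwrite("pics/s10.png",w[0:260,300:640])
```

```text
-0.0003567774200593317 0.005581753238593261 0.2458900803538332 [0.0493 0.3557 0.4203]
```

View pics/w10.png

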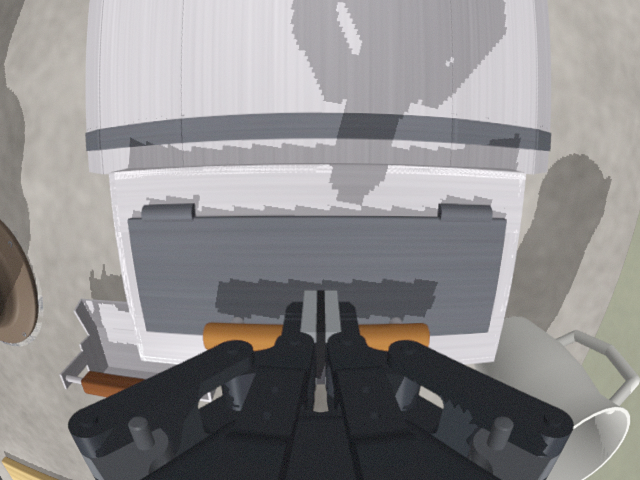

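View pics/s10.png

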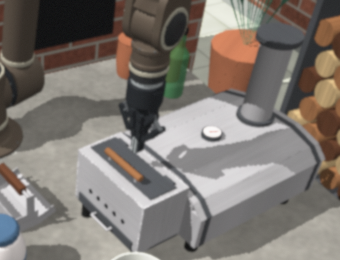

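Hatch shut flat. Back off upward and do the final check.

{"op": "servo_tool", "data": {
  "commands": "0 0 -0.6 0 0 0 -1; 0 0 -0.8 0 0 0 -1; 0 0 -0.8 0 0 0 -1; 0 0 -0.8 0 0 0 -1; 0 0 -0.8 0 0 0 -1; 0 0 -0.8 0 0 0 -1; 0 0 -0.4 0 0 0 -1; 0 0 0 0 0 0 -1"
}}

```text
time_s: 27.4
position: [0.4986, 0.1923, 0.3474]
ee_rot: [0.001, 0.644, 0.765, 0.001]
force: [0.8, -0.7, -0.1]
opening: -0.0002
```

Run:
```python
from h import *
s=bot.state(); print(s['position'],s['force'],s['time_s'])
w,d=bot.snapshot("scene"); cv2.imwrite("pics/s11.png",w)
P,u,v=cloud("scene",d); L=P-O; x=L@ox;y=L@oy
k=(abs(x)<.1)&(abs(y)<.03); print('hatch z',np.percentile(L[k][:,2],[5,50,95]))
for n in("scene","top"):
    if n=="top": t,d=bot.snapshot("top"); cv2.imwrite("pics/t11.png",t)
    for q in("jar","pitcher","plate2","tray","stick1"):
        for r in bot.silhouettes(q,n)[:4]: print(n,q,round(r['conf'],2),np.percentile(cloud(n,d,r['pixels'])[0],[2,50,98],axis=0).round(3).tolist())
```

```text
[0.4986 0.1923 0.3474] [ 0.8381 -0.6637 -0.1425] 27.4
hatch z [0.2011 0.4432 0.5803]
scene jar 0.9 [[0.472, -0.186, 0.014], [0.535, -0.141, 0.105], [0.558, -0.087, 0.145]]
scene pitcher 0.92 [[0.727, -0.014, 0.003], [0.802, 0.041, 0.137], [0.844, 0.11, 0.204]]
scene pitcher 0.66 [[0.666, -0.304, 0.008], [0.759, -0.209, 0.017], [0.857, -0.114, 0.03]]
scene plate2 0.85 [[0.664, -0.305, 0.008], [0.759, -0.209, 0.017], [0.856, -0.114, 0.03]]
scene plate2 0.57 [[0.827, -0.29, -0.002], [0.85, -0.259, 0.017], [0.864, -0.219, 0.021]]
scene tray 0.95 [[0.223, -0.086, -0.002], [0.31, -0.028, 0.02], [0.403, 0.043, 0.106]]
scene tray 0.91 [[0.221, -0.503, -0.001], [0.299, -0.413, 0.018], [0.376, -0.323, 0.106]]
top jar 0.95 [[0.448, -0.184, 0.079], [0.498, -0.131, 0.141], [0.551, -0.08, 0.149]]
top jar 0.46 [[0.666, -0.308, 0.008], [0.764, -0.212, 0.02], [0.859, -0.115, 0.034]]
top pitcher 0.66 [[0.727, -0.014, 0.0], [0.808, 0.047, 0.116], [0.84, 0.107, 0.207]]
top plate2 0.61 [[0.665, -0.308, 0.008], [0.763, -0.212, 0.02], [0.858, -0.115, 0.034]]
top tray 0.8 [[0.227, -0.081, -0.002], [0.311, -0.022, 0.009], [0.396, 0.044, 0.108]]
top tray 0.75 [[0.209, -0.514, -0.002], [0.29, -0.421, 0.013], [0.369, -0.332, 0.109]]
top stick1 0.34 [[0.727, -0.014, 0.002], [0.808, 0.047, 0.119], [0.838, 0.101, 0.207]]
```

View pics/s11.png

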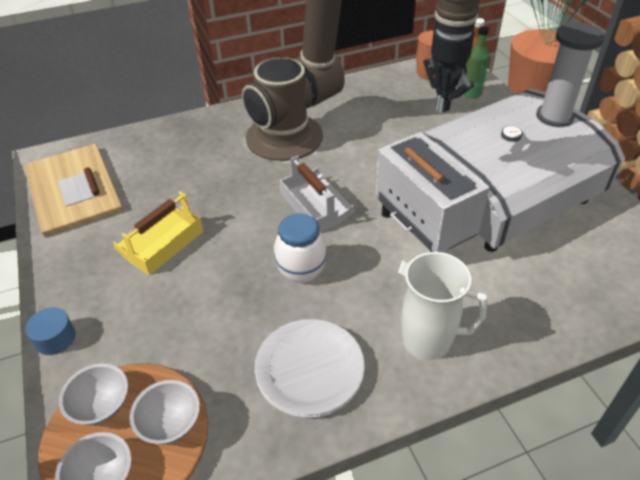

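View pics/t11.png

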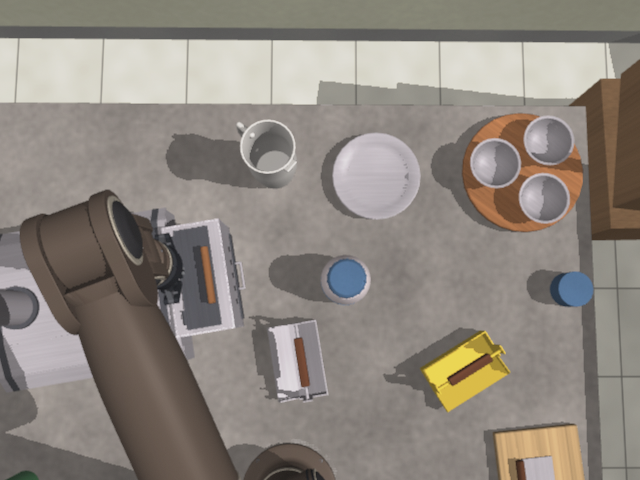

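```bash
python3 -c "
from cell import bot
print(bot.finish_job())"
```

```text
the job is handed in; nothing more can be done
None
```

The job is handed in at about 28 s. I poured the sticks from the grey tray through the slot, set the empty tray upright on the slab near (0.31, -0.03) m and pushed the hatch shut.

- **Sticks:** The sticks had already rolled out at about 30° of tip; I went on to about 46° to be sure. The tray was empty in the close-ups. I could count only four sticks through the slot from above. I take the fifth to be under the front rim of the firebox, since no stick shows on the slab or in the tray, but I did not see it there.
- **Tray:** It stood upright when I let go, and the last pictures show it still upright on the slab.
- **Hatch:** It lies flat over the slot in the wrist, scene and top pictures. My depth check of its height was no use, because the arm covered part of the view.
- **Other things:** The jar, pitcher and plates measure within a few mm of where they started. The yellow look-alike was not touched.
- **Forces:** No reading I took at the wrist passed about 6 N.

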